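# Pass a bottle rack through the counter chute past its drop gate

### The arm

A 6-joint arm with a two-finger parallel gripper is mounted at the origin on the work surface. World frame = base frame: x ahead of the robot, y to its left, z up, the work surface at z = 0. Lengths are in m, angles in rad, forces in N, time in s.
With the tool pointing down it reaches from about 0.425 to 0.95 m from the base axis. Payload 3.5 kg.
Tool frame: the origin (TCP) lies on the centre line of the jaws, within the pads' length; the fingertips stand 14 mm ahead of it and the grasp point (between the pads) lies 5 mm behind it (tips_ahead is the distance from the TCP to the fingertips, in m); y points along the fingers, z is the direction in which the jaws open and shut, and the axes are right-handed (so a half turn about y gives the same grasp; the last joint's range is limited). The gripper opens to 85 mm and grips with 20 to 120 N. Pads are 22 mm wide; open, the fingers measure 114 mm over their backs; the gripper's body (76 mm by 85 mm) begins 54 mm behind the grasp point. The pads swing forward as they close: fully open they stand 13 mm farther back than shut.
Start: joints at [-1.302, 0.286, 1.577, -0, 1.279, -0.15], TCP at [0.275, -0.617, 0.245] pointing down, gripper open.
Joint ranges: [-2.77, 2.77], [-0.9, 2.22], [0.21, 2.48], [-1.53, 4.67], [0.24, 2.81], [-2.84, 2.84]. Speed limits (rad/s): [2.79, 2.79, 3.14, 3.14, 3.14, 3.14].

### API

Orientations are given as a unit quaternion [x, y, z, w].
In Python, from plant import get_state, read_camera, sign_off, tips_ahead gives the robot as it stands.
- The arm moves only by the tool send_rows, never from a script. Its argument "plan" is a list of rows, each a list of 2 entries, a list of its own where there are three numbers: the shift along the tool's x, y, z in units of 12 cm (1.0 is 12 cm), then the turn, a rotation vector about the tool's x, y, z in units of 360 degrees (1.0 is 360 degrees). In form: [[[tx, ty, tz], [rx, ry, rz]], ...]. A call has 1 to 12 rows; each row shifts and turns the commanded pose from where the row before left it, along the tool's axes as they then stand; what a row does not reach is not made up. A row lasts 1/10 s, in which the tool goes at most 50 mm and 8.59 degrees, less where a joint would pass 70% of its speed; a pose out of reach is approached as far as the arm can. A call with a number of a shift or a turn outside -1 to 1 is refused whole. A call with a gripper value outside its range is refused whole. "gripper" is the closure, from 0 (fully open) to 1 (shut), set as the call begins (left out, the last holds). The fingers move at their own pace and stop on an object; "grip_force" is the grip in N (left out, the last holds). Time passes only in rows, so rows that do not move let the fingers close. It gives the time, the measured TCP pose, the force and the opening at its end, in the units of the state.
- get_state(): the state, without advancing time (a new reading comes with each control period).
- read_camera(name): name is "scene" or "side" or "wrist"; returns a dict with "img" (420x560x3 uint8, blue, green, red), "fx", "fy", "cx", "cy" (pixels), "world_from_camera" (4x4, takes a point from camera to world coordinates); the wrist camera has in their place "mount" (4x4, takes a point from camera to tool coordinates, whose origin is the TCP and whose axes are the tool frame's). Camera axes: x right, y down, z forward; pixel columns grow to the right and rows downward; lengths in m; the calibration is good to about 2 mm. A picture is of the moment at which its call begins: read the wrist's pose just before it. There is no depth.
- sign_off(): hands the job in, once; it reports no verdict.
The state is a dict: "time": time; "qpos": joint angles; "dq": joint speeds; "joint_efforts": joint torques, N m; "eef_pos": TCP position; "tcp_rot": TCP orientation; "contact_force": force on the tool from outside, world axes, zero at the start; "wrist_torque": the same for the moment, N m; "opening": opening from 0.0 (shut) to 1.0 (fully open).
Only numpy, scipy, OpenCV 4.12 (cv2) and the standard library are available. Lean on these libraries where they do the work, as an engineer would, in place of code of your own. Each camera call takes 0.05 s, during which the arm holds its last target. There are 200 camera calls.

### The job

On the shop counter, press down the long bar beside the chute with one fingertip to drop the spring gate below the chute floor, and keep it held down while another finger pushes the bottle rack along the chute until the whole rack is past the gate; never let the gate bump or come up under the rack. Then let go so that the gate springs back up behind the rack. Only push: do not pick up or tip the rack, and leave the other things on the counter where they are.

Things in the scene. Friction and masses are not known exactly. Their poses are not given: they have to be found in the camera images.
- chute: Fixed open-topped aluminium lane. Origin on the counter, below the lane's middle at the gate. +y: direction of the push along the lane; +x: across it, away from the robot; z up. Floor 75 mm above the counter, y = -215 to +152 mm (end wall there, 29 mm above the floor; entry end open). Side walls 3 mm thick, inner faces at x = -32 and +32 mm, 15 mm above the floor. Nothing is roofed.
- rack: Loose grey plastic rack, six white black-capped bottles fixed in it, about 0.3 kg. Origin: centre of its underside. 60 mm wide (x), 90 mm long (y, along the lane), 52 mm tall over the caps. Each end, y = -45 (rear, to be pushed) and +45, is a flat upright plate 42 mm tall and 60 mm wide. It starts in the lane before the gate, 2 mm free at each side.
- gate (a joint): Angle (rad) of the drop gate, a steel frame hinged on an axis along the lane at chute x = +75, z = 65 mm. 0: up, its blade blocks the lane. It grows as the bar is pressed down, to a stop at 0.25; from 0.16 on the whole blade is below the lane floor, so 0.20 is good to hold. A spring lifts it back to 0 when let go; the bar needs 2 to 6 N.
- gate_blade (a point): Top of the blade where it is tallest. The blade is a stepped steel plate across the lane at chute y = 0, 5 mm thick along the lane; gate up, it stands 12 mm above the lane floor from chute x = -30 to -4 mm and 7 mm from there to x = +23 mm. This point: x = -17 mm.
- gate_bar (a point): On top of the gate's press bar, mid-width, at chute y = 0. A flat steel strip, 43 mm wide, 6 mm thick, beside the near wall on the robot's side, chute y = -200 to +70 mm; a fingertip can slide along it. Gate up: point at x = -60, z = 113 mm, strip sloping 0.2 rad, outer edge higher. At 0.20: strip level, x = -66, z = 85 mm (10 mm above the lane floor); z = 91 at 0.16, 78 at the stop.
- spray_can: Bystander, leave it alone: tall green spray can, 52 mm across, 170 mm tall. Origin: at its underside.
- screw_jar: Bystander, leave it alone: glass jar, 64 mm across, 75 mm tall. Origin: at its underside.
- tape_roll: Bystander, leave it alone: roll of grey tape lying flat, 90 mm across, 22 mm high. Origin: at its underside.
- screw_box: Bystander, leave it alone: cardboard box 60 x 90 x 40 mm. Origin: at its underside.
- padlock: Bystander, leave it alone: brass padlock lying flat, 34 x 45 x 20 mm with a steel shackle. Origin: at its underside.
- loose_flask: Bystander, leave it alone: single small white bottle with a black cap, like those in the rack, 23 mm across, 46 mm tall, standing on the counter. Origin: at its underside.
- screwdriver: Bystander, leave it alone: screwdriver lying on the counter, 170 mm long. Origin: at its middle, underside.
Things that resemble listed ones, but are neither listed nor needed, are in the scene too. What is shaped like the rack but blue is not meant.

How it is judged:
By the outcome, as a careful person would: the job done as asked, in the order asked, and still so for the second after the job is handed in, with the robot touching nothing.
It also fails if it takes over 48 s, if anything falls off the work surface, if the arm or the gripper's body presses on something with over 40 N, if the wrist force passes 120 N, or if a joint passes its speed limit or range.

## Working session

There is one attempt and no reset: what is moved stays moved. The work goes in short steps, Python scripts to look and compute and a tool call to move; the robot and the scene stay as the last step left them, time stands still between calls to the robot, and variables do not carry over. Pictures are saved under pics/ and viewed, about 8 in all and at most 12, crops included, and the job is handed in when it is done.

Besides the shell and the picture viewer there is one more tool, called after "Emit:" in YAML: its name, and indented under it one key for each argument. send_rows: Moves the arm, as the interface text tells. Its arguments: {"type":"object","properties":{"plan":{"type":"array"},"gripper":{"type":"number"},"grip_force":{"type":"number"}},"required":["plan"]}

```bash
mkdir -p pics; ls; python3 - <<'E'
from plant import *
import cv2,numpy as np
s=get_state()
for k,v in s.items(): print(k,np.round(v,4))
print(tips_ahead if not callable(tips_ahead) else tips_ahead())
for n in("scene","side"):
    c=read_camera(n); cv2.imwrite(f"pics/{n}0.png",c["img"]); print(n,c["fx"],c["fy"],c["cx"],c["cy"],np.round(c["world_from_camera"],3).tolist())
c=read_camera("wrist");print(np.round(c["mount"],4).tolist(),c["fx"])
E
```

```text
pics
time 0.0
qpos [-1.302   0.2872  1.5782 -0.      1.2786 -0.15  ]
dq [ 0.0003 -0.0001  0.0002  0.0024 -0.0017  0.0006]
joint_efforts [ 6.00000e-04 -4.05980e+01 -2.92625e+01 -2.00000e-04  5.80000e-03
 -0.00000e+00]
eef_pos [ 0.2744 -0.6161  0.2439]
tcp_rot [-0.1471  0.6925 -0.6908  0.1469]
contact_force [-0.1474 -0.8621 -0.7087]
wrist_torque [-0.0255  0.028   0.0211]
opening 1.0005
0.014
scene 490.2819262382016 490.2819262382016 278.2756312399634 208.37595574323058 [[-0.612, 0.501, -0.612, 1.19], [0.791, 0.397, -0.467, 0.533], [0.009, -0.769, -0.639, 0.741], [0.0, 0.0, 0.0, 1.0]]
side 546.5903476870449 546.5903476870449 265.9978822083307 206.58403282793194 [[-0.734, -0.421, 0.533, -0.027], [-0.679, 0.456, -0.575, 0.666], [-0.001, -0.784, -0.621, 0.765], [0.0, 0.0, 0.0, 1.0]]
[[0.0003, 0.9583, 0.2857, -0.0724], [0.0011, -0.2857, 0.9583, -0.1286], [1.0, 0.0, -0.0011, 0.0], [0.0, 0.0, 0.0, 1.0]] 348.237727861741
```

View pics/scene0.png

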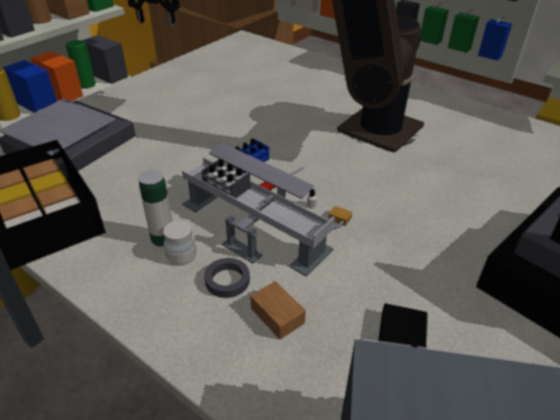

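View pics/side0.png

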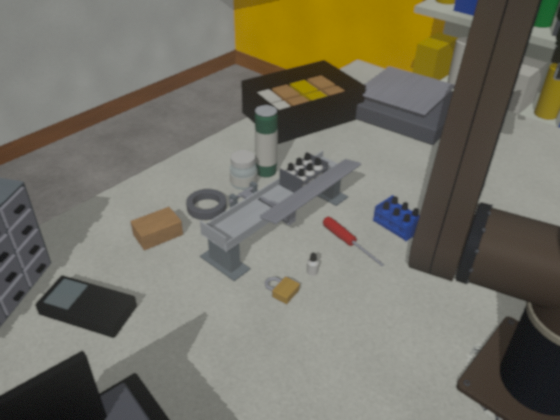

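The scene picture shows the chute from about (190,175) to (328,235). The grey rack sits at its upper-left end (225,175), the bar lies along (215,150)-(310,188), and the blue look-alike is at (253,150). In the side picture, the grey rack is at (305,170) and the blue one at (397,217). The grey rack in the lane is the one meant. Next I'll enlarge both views to confirm it and measure.

```bash
python3 - <<'E'
import cv2,numpy as np
a=cv2.imread("pics/scene0.png")[130:280,170:370]; b=cv2.imread("pics/side0.png")[140:290,190:390]
cv2.imwrite("pics/a.png",cv2.resize(a,None,fx=4,fy=4,interpolation=cv2.INTER_CUBIC))
cv2.imwrite("pics/b.png",cv2.resize(b,None,fx=4,fy=4,interpolation=cv2.INTER_CUBIC))
E
```

```text
(no output)
```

View pics/a.png

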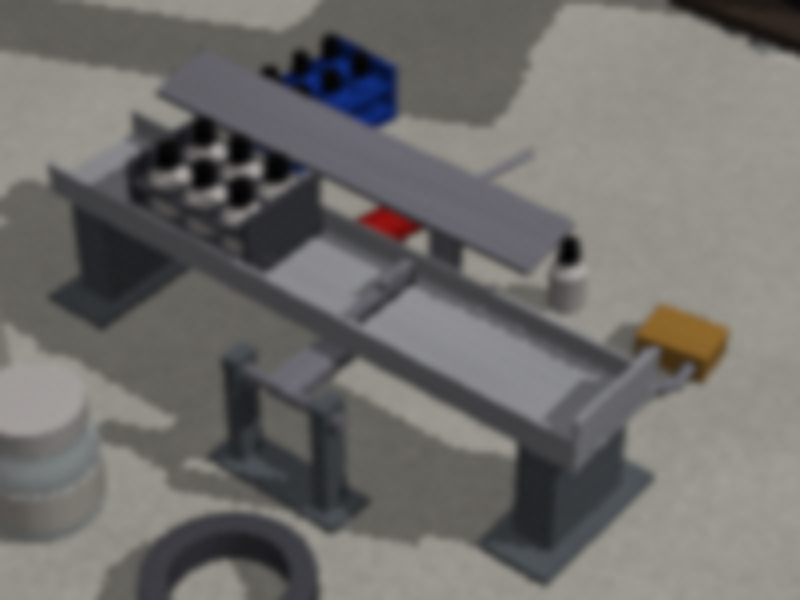

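View pics/b.png

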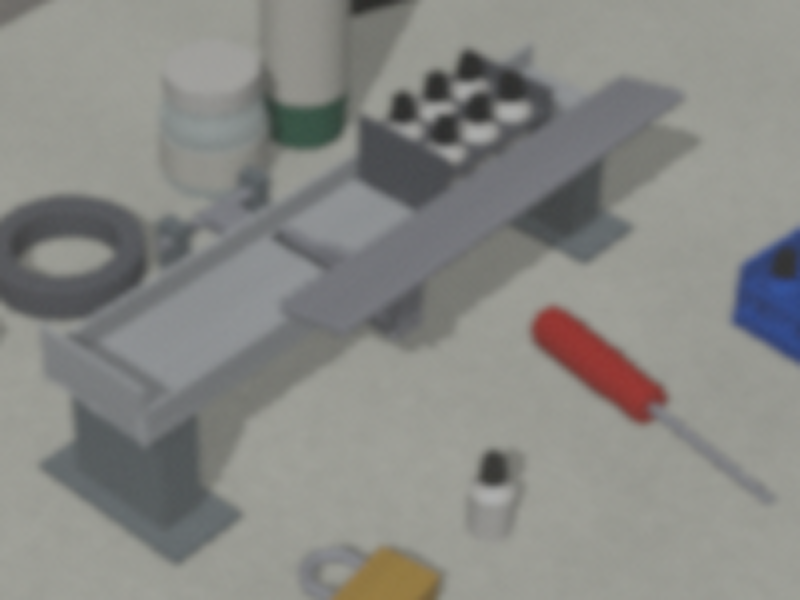

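```bash
cat > h.py <<'E'
import numpy as np,cv2
S=dict(f=490.2819,cx=278.2756,cy=208.376); D=dict(f=546.59035,cx=265.99788,cy=206.58403)
def ray(k,T,u,v):
    d=np.array([(u-k['cx'])/k['f'],(v-k['cy'])/k['f'],1]); return T[:3,3],T[:3,:3]@d/np.linalg.norm(d)
def tri(r1,r2):
    A=[];b=[]
    for o,d in(r1,r2):
        M=np.eye(3)-np.outer(d,d);A.append(M);b.append(M@o)
    p=np.linalg.lstsq(np.vstack(A),np.hstack(b),rcond=None)[0]
    return p,max(np.linalg.norm(M@(p-o)) for M,(o,d) in zip(A,(r1,r2)))
E
python3 - <<'E'
from h import *
from plant import read_camera
Ts=read_camera("scene")["world_from_camera"];Td=read_camera("side")["world_from_camera"]
np.savez("T.npz",s=Ts,d=Td)
P={'bOE':((208,55),(685,98),(-81,-200,117)),'bIE':((160,95),(622,78),(-39,-200,109)),'bIX':((528,272),(285,305),(-39,70,109)),'bOX':((575,225),(340,330),(-81,70,117)),
'wN':((657,350),(148,408),(-35,155,104)),'wF':((575,432),(45,332),(35,155,104)),'eF':((52,168),(530,50),(35,-215,90)),
'rN':((322,178),(450,165),None),'rF':((248,228),(362,120),None)}
W={}
for n,(a,b,m) in P.items():
    a=np.array(a)/4+[170,130];b=np.array(b)/4+[190,140]
    p,e=tri(ray(S,Ts,*a),ray(D,Td,*b));W[n]=p;print(n,np.round(p*1e3,0),'miss mm',round(e*1e3,1),m)
N=[n for n in P if P[n][2]]
M=np.array([P[n][2] for n in N])/1e3;Q=np.array([W[n] for n in N])
mc,qc=M.mean(0),Q.mean(0);m=(M-mc)[:,:2];q=(Q-qc)[:,:2]
th=np.arctan2((m[:,0]*q[:,1]-m[:,1]*q[:,0]).sum(),(m*q).sum())
R=np.array([[np.cos(th),-np.sin(th),0],[np.sin(th),np.cos(th),0],[0,0,1]])
t=qc-R@mc;print('th',th,'t',t);print(np.round((Q-(M@R.T+t))*1e3,1))
for n in('rN','rF'):print(n,np.round(R.T@(W[n]-t)*1e3,1))
E
```

```text
bOE [ 480. -180.  113.] miss mm 1.4 (-81, -200, 117)
bIE [ 521. -181.  106.] miss mm 1.9 (-39, -200, 109)
bIX [523.  85. 106.] miss mm 1.8 (-39, 70, 109)
bOX [485.  88. 115.] miss mm 1.2 (-81, 70, 117)
wN [527. 170.  98.] miss mm 0.9 (-35, 155, 104)
wF [601. 169.  98.] miss mm 1.6 (35, 155, 104)
eF [ 595. -197.   86.] miss mm 0.5 (35, -215, 90)
rN [533. -47. 113.] miss mm 2.2 None
rF [592. -48. 113.] miss mm 1.6 None
th -0.012121567894832909 t [ 0.56284575  0.01684351 -0.00401423]
[[ 0.7  2.2 -0.1]
 [ 0.   2.   1.2]
 [-1.3 -2.   1.3]
 [ 2.5  0.6  2.2]
 [-2.5 -2.2 -2.3]
 [ 1.  -2.5 -2.5]
 [-0.4  1.9  0.2]]
rN [-29.5 -64.5 116.8]
rF [ 30.2 -64.1 117.2]
```

```bash
cat >> h.py <<'E'
from scipy.spatial.transform import Rotation as Ro
TH=-0.012; C=np.array([0.563,0.017,0.0])
A=np.array([[np.cos(TH),-np.sin(TH),0],[np.sin(TH),np.cos(TH),0],[0,0,1]])
def chute(p): return A.T@(np.asarray(p)-C)
def go(s,target,sgn):
    "target TCP in chute mm; prints turn (units of 360deg, rotvec) and shift in target-tool axes (units of 12cm)"
    R=Ro.from_quat(s["tcp_rot"]).as_matrix(); y=np.array([0,0,-1.]); z=sgn*A[:,0]
    G=np.c_[np.cross(y,z),y,z]; w=A@(np.array(target)/1e3)+C
    rv=Ro.from_matrix(R.T@G).as_rotvec()/(2*np.pi)
    print("turn",np.round(rv,4),"shift in target axes",np.round(G.T@(w-s["eef_pos"])/.12,3),"shift in present axes",np.round(R.T@(w-s["eef_pos"])/.12,3),"tcp chute",np.round(chute(s["eef_pos"])*1e3,1))
E
python3 - <<'E'
from h import *
from plant import *
s=get_state();print(s["time"],Ro.from_quat(s["tcp_rot"]).as_matrix().round(2))
for g in(1,-1): go(s,(-33,-175,200),g)
T=np.load("T.npz")
for n,p in(('can top',((153,175),(265,110))),):
    p,e=tri(ray(S,T['s'],*p[0]),ray(D,T['d'],*p[1]));print(n,p.round(3),e,chute(p)*1e3)
E
```

```text
0.25 [[-0.91 -0.    0.41]
 [-0.41  0.   -0.91]
 [-0.   -1.   -0.  ]]
turn [ 1.000e-04 -1.814e-01 -1.000e-04] shift in target axes [-3.848  0.372  2.066] shift in present axes [-3.484  0.376 -2.633] tcp chute [-280.9 -636.8  244.6]
turn [1.000e-04 3.186e-01 2.000e-04] shift in target axes [ 3.848  0.372 -2.066] shift in present axes [-3.484  0.376 -2.633] tcp chute [-280.9 -636.8  244.6]
can top [ 0.718 -0.137  0.174] 8.355303408057989e-05 [ 157.09393822 -152.28565347  173.71698762]
```

Emit:
send_rows:
  plan:
    - [[0, 0, 0], [0, -0.0227, 0]]
    - [[0, 0, 0], [0, -0.0227, 0]]
    - [[0, 0, 0], [0, -0.0227, 0]]
    - [[0, 0, 0], [0, -0.0227, 0]]
    - [[0, 0, 0], [0, -0.0227, 0]]
    - [[0, 0, 0], [0, -0.0227, 0]]
    - [[0, 0, 0], [0, -0.0227, 0]]
    - [[0, 0, 0], [0, -0.0225, 0]]
    - [[0, 0, 0], [0, 0, 0]]
  gripper: 0.3

```text
time: 1.15
eef_pos: [0.2745, -0.6165, 0.2451]
tcp_rot: [-0.497, 0.503, -0.503, 0.497]
contact_force: [-0.3, 0.4, -0.3]
opening: 0.696
```

Emit:
send_rows:
  plan:
    - [[-0.32, 0, 0.17], [0, 0, 0]]
    - [[-0.32, 0, 0.17], [0, 0, 0]]
    - [[-0.32, 0, 0.17], [0, 0, 0]]
    - [[-0.32, 0, 0.17], [0, 0, 0]]
    - [[-0.32, 0, 0.17], [0, 0, 0]]
    - [[-0.32, 0, 0.17], [0, 0, 0]]
    - [[-0.32, 0, 0.17], [0, 0, 0]]
    - [[-0.32, 0, 0.17], [0, 0, 0]]
    - [[-0.32, 0, 0.17], [0, 0, 0]]
    - [[-0.32, 0, 0.17], [0, 0, 0]]
    - [[-0.32, 0, 0.17], [0, 0, 0]]
    - [[-0.2, 0, 0.1], [0, 0, 0]]

```text
time: 2.35
eef_pos: [0.5173, -0.1705, 0.2455]
tcp_rot: [0.496, -0.503, 0.503, -0.497]
contact_force: [-0.3, -0.7, 0.0]
opening: 0.698
```

```bash
python3 - <<'E'
from h import *
from plant import *
s=get_state();print(s["time"],s["opening"],s["contact_force"].round(1) if hasattr(s["contact_force"],'round') else s["contact_force"])
go(s,(-33,-175,200),1)
c=read_camera("wrist");cv2.imwrite("pics/w1.png",c["img"]);print(c["fx"],c["cx"],c["cy"])
E
```

```text
2.35 0.698280725454348 [-0.3 -0.7  0. ]
turn [-0.0001 -0.0003 -0.0001] shift in target axes [-0.109  0.379  0.087] shift in present axes [-0.109  0.379  0.087] tcp chute [ -43.5 -188.1  245.5]
348.237727861741 282.63528438638224 214.5512432889507
```

View pics/w1.png

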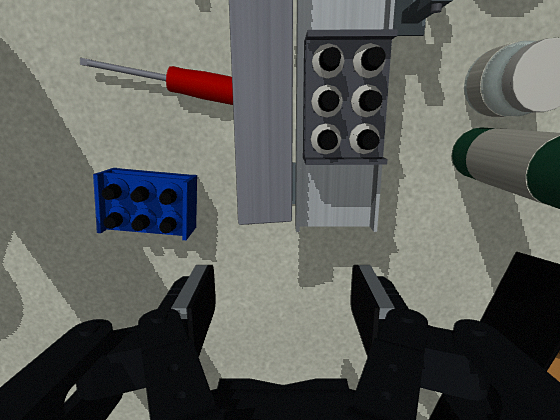

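The wrist view shows the bar end at (238..291, 222), the grey rack with its rear plate top at about (306..384, 160), and the lane entry at about 228. The fingertips are at (212,266) and (352,266). I'll check these against the chute frame.

```bash
python3 - <<'E'
from h import *
from plant import *
s=get_state();M=read_camera("wrist")["mount"]
T=np.eye(4);T[:3,:3]=Ro.from_quat(s["tcp_rot"]).as_matrix();T[:3,3]=s["eef_pos"];T=T@M
k=dict(f=348.2377,cx=282.635,cy=214.551)
for n,u,v,z in(('bar outer',238,224,.117),('bar inner',291,220,.109),('rack rear L',306,159,.117),('rack rear R',385,162,.117),('rack front L',305,34,.117),('rack front R',393,34,.117),('wall R end',377,229,.090)):
    o,d=ray(k,T,u,v);print(n,np.round(chute(o+d*(z-o[2])/d[2])*1e3,1))
for t in(0,.005,.014):  # fingertip line in tool, px of inner faces -> gap
    for u in(212,352):
        o,d=ray(k,M,u,266); p=o+d*(t-o[1])/d[1];print(t,np.round(p*1e3,1))
E
```

```text
bar outer [ -77.5 -196.8  117. ]
bar inner [ -36.2 -196.   109. ]
rack rear L [ -25.6 -146.6  117. ]
rack rear R [  32.6 -148.8  117. ]
rack front L [-27.9 -63.4 117. ]
rack front R [ 30.9 -63.5 117. ]
wall R end [  38.4 -210.1   90. ]
0 [-12.6   0.  -28.7]
0 [-12.6   0.   27.7]
0.005 [-10.3   5.  -29.8]
0.005 [-10.3   5.   28.8]
0.014 [ -6.1  14.  -31.8]
0.014 [-6.1 14.  30.7]
```

Emit:
send_rows:
  plan:
    - [[-0.046, 0, 0.044], [0, 0, 0]]
    - [[-0.046, 0, 0.044], [0, 0, 0]]
    - [[0, 0.22, 0], [0, 0, 0]]
    - [[0, 0.22, 0], [0, 0, 0]]
    - [[0, 0.22, 0], [0, 0, 0]]
    - [[0, 0.22, 0], [0, 0, 0]]
    - [[0, 0, 0], [0, 0, 0]]
    - [[0, 0, 0], [0, 0, 0]]
    - [[0, 0, 0], [0, 0, 0]]

```text
time: 3.35
eef_pos: [0.5281, -0.1632, 0.1417]
tcp_rot: [0.496, -0.502, 0.504, -0.497]
contact_force: [0.0, -0.1, 0.4]
opening: 0.704
```

Emit:
send_rows:
  plan:
    - [[0, 0.04, 0], [0, 0, 0]]
    - [[0, 0.04, 0], [0, 0, 0]]
    - [[0, 0, 0], [0, 0, 0]]

```text
time: 3.65
eef_pos: [0.5268, -0.1621, 0.1297]
tcp_rot: [-0.497, 0.503, -0.503, 0.497]
contact_force: [0.1, 0.5, -1.3]
opening: 0.697
```

Emit:
send_rows:
  plan:
    - [[0, 0.04, 0], [0, 0, 0]]
    - [[0, 0, 0], [0, 0, 0]]

```text
time: 3.85
eef_pos: [0.5267, -0.162, 0.1246]
tcp_rot: [-0.497, 0.503, -0.503, 0.497]
contact_force: [-0.2, -0.2, 0.3]
opening: 0.701
```

Emit:
send_rows:
  plan:
    - [[0, 0.04, 0], [0, 0, 0]]
    - [[0, 0, 0], [0, 0, 0]]

```text
time: 4.05
eef_pos: [0.5271, -0.1624, 0.1204]
tcp_rot: [0.497, -0.503, 0.503, -0.497]
contact_force: [-0.2, 0.4, 2.1]
opening: 0.698
```

```bash
python3 - <<'E'
from h import *
from plant import *
s=get_state();print(s["time"],s["contact_force"]);go(s,(-33,-177,98),1)
a=read_camera("scene")["img"][130:280,170:370]; b=read_camera("side")["img"][140:290,190:390]
cv2.imwrite("pics/c.png",cv2.resize(np.vstack([a,b]),None,fx=2,fy=2,interpolation=cv2.INTER_CUBIC))
E
```

```text
4.05 [-0.16889618  0.41542704  2.05234061]
turn [-0.     -0.      0.0001] shift in target axes [-0.024  0.186  0.006] shift in present axes [-0.024  0.186  0.006] tcp chute [ -33.7 -179.8  120.4]
```

View pics/c.png

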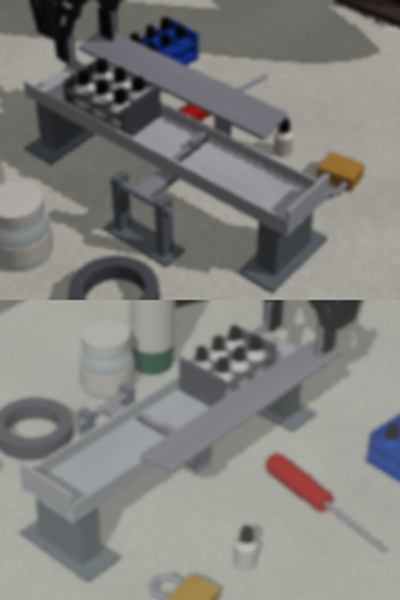

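The pictures show the bar finger at the bar's entry end and the other finger just behind the rack, in both views. The bar hasn't visibly moved and there's a light contact of about 2 N. I'll go on pressing slowly.

Emit:
send_rows:
  plan:
    - [[0, 0.025, 0], [0, 0, 0]]
    - [[0, 0.025, 0], [0, 0, 0]]
    - [[0, 0, 0], [0, 0, 0]]

```text
time: 4.45
eef_pos: [0.5268, -0.1623, 0.114]
tcp_rot: [-0.497, 0.503, -0.503, 0.497]
contact_force: [-1.3, -0.7, 3.1]
opening: 0.699
```

Emit:
send_rows:
  plan:
    - [[0, 0.025, 0], [0, 0, 0]]
    - [[0, 0.025, 0], [0, 0, 0]]
    - [[0, 0.025, 0], [0, 0, 0]]
    - [[0, 0.025, 0], [0, 0, 0]]
    - [[0, 0, 0], [0, 0, 0]]
    - [[0, 0, 0], [0, 0, 0]]

```text
time: 5.05
eef_pos: [0.5269, -0.1621, 0.1024]
tcp_rot: [-0.497, 0.503, -0.503, 0.497]
contact_force: [-2.1, -0.9, 3.4]
opening: 0.699
```

```bash
python3 - <<'E'
from h import *
from plant import *
s=get_state();print(s["time"],s["contact_force"]);go(s,(-33,-177,90),1)
a=read_camera("scene")["img"][130:280,170:370]; b=read_camera("side")["img"][140:290,190:390]
cv2.imwrite("pics/d.png",cv2.resize(np.vstack([a,b]),None,fx=2,fy=2,interpolation=cv2.INTER_CUBIC))
E
```

```text
5.05 [-2.10815456 -0.91493702  3.44726027]
turn [ 0.0001 -0.     -0.0001] shift in target axes [-0.021  0.103  0.008] shift in present axes [-0.021  0.103  0.008] tcp chute [ -34.  -179.6  102.4]
```

Emit:
send_rows:
  plan:
    - [[0, 0.025, 0], [0, 0, 0]]
    - [[0, 0.025, 0], [0, 0, 0]]
    - [[0, 0.015, 0], [0, 0, 0]]
    - [[0, 0, 0], [0, 0, 0]]
    - [[0, 0, 0], [0, 0, 0]]

```text
time: 5.65
eef_pos: [0.5269, -0.1623, 0.0946]
tcp_rot: [-0.497, 0.503, -0.503, 0.497]
contact_force: [-2.3, -0.6, 3.9]
opening: 0.7
```

```bash
python3 - <<'E'
from h import *
from plant import *
s=get_state();print(s["time"],s["contact_force"]);go(s,(-33,-177,90),1)
a=read_camera("scene")["img"][130:280,170:370]; b=read_camera("side")["img"][140:290,190:390]
cv2.imwrite("pics/e1.png",a);cv2.imwrite("pics/e2.png",b)
cv2.imwrite("pics/e.png",cv2.resize(np.hstack([a,b]),None,fx=2,fy=2,interpolation=cv2.INTER_CUBIC))
E
```

```text
5.65 [-2.28658797 -0.63817454  3.90148667]
turn [ 0.0001 -0.     -0.    ] shift in target axes [-0.022  0.038  0.008] shift in present axes [-0.022  0.038  0.008] tcp chute [ -33.9 -179.7   94.6]
```

View pics/e.png

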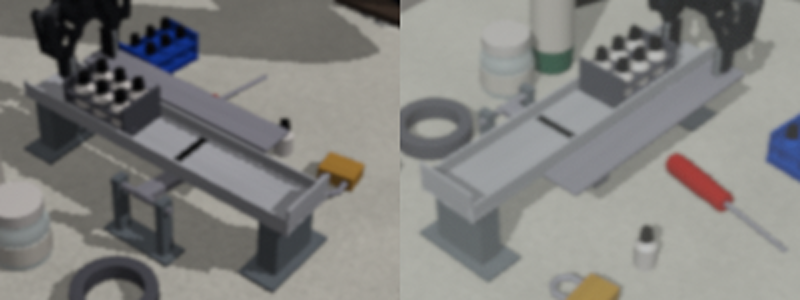

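The blade is gone below the floor in both views: there's a dark slot at (190,149) and (556,127). I'll triangulate the bar's exit corners to get the gate angle.

```bash
python3 - <<'E'
from h import *
T=np.load("T.npz")
a,b=cv2.imread("pics/e1.png"),cv2.imread("pics/e2.png")
cv2.imwrite("pics/f.png",np.hstack([cv2.resize(a[40:95,80:155],None,fx=5.3,fy=5.3,interpolation=cv2.INTER_CUBIC),cv2.resize(b[55:110,50:125],None,fx=5.3,fy=5.3,interpolation=cv2.INTER_CUBIC)]))
E
```

```text
(no output)
```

View pics/f.png

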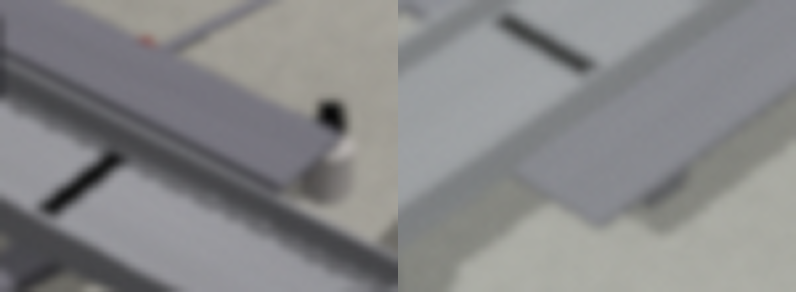

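```bash
python3 - <<'E'
from h import *
T=np.load("T.npz")
for n,p,q in(('I',(282,190),(117,172)),('O',(342,140),(202,222))):
    p=np.array(p)/5.3+[250,170];q=np.array(q)/5.3+[240,195]
    w,e=tri(ray(S,T['s'],*p),ray(D,T['d'],*q));print(n,chute(w)*1e3,e)
E
```

```text
I [-44.56704837  69.52146985  82.64060075] 0.0011399288764349846
O [-85.81904688  69.4411648   83.15883752] 0.001515474817476316
```

The strip is level at z≈83 mm (85 with the known −2.5 mm offset), so the gate is at about 0.20. Now I'll push.

Emit:
send_rows:
  plan:
    - [[-0.03, 0, 0], [0, 0, 0]]
    - [[-0.03, 0, 0], [0, 0, 0]]
    - [[-0.03, 0, 0], [0, 0, 0]]
    - [[-0.03, 0, 0], [0, 0, 0]]
    - [[-0.03, 0, 0], [0, 0, 0]]
    - [[-0.03, 0, 0], [0, 0, 0]]
    - [[-0.03, 0, 0], [0, 0, 0]]
    - [[-0.03, 0, 0], [0, 0, 0]]
    - [[-0.03, 0, 0], [0, 0, 0]]
    - [[-0.03, 0, 0], [0, 0, 0]]
    - [[-0.03, 0, 0], [0, 0, 0]]
    - [[-0.03, 0, 0], [0, 0, 0]]

```text
time: 6.95
eef_pos: [0.5277, -0.1189, 0.0949]
tcp_rot: [0.497, -0.503, 0.503, -0.497]
contact_force: [0.6, -3.4, 5.2]
opening: 0.7
```

```bash
python3 - <<'E'
from h import *
from plant import *
s=get_state();print(s["time"],s["contact_force"]);go(s,(-33,30,94.5),1)
a=read_camera("scene")["img"][130:280,170:370]; b=read_camera("side")["img"][140:290,190:390]
cv2.imwrite("pics/g.png",cv2.resize(np.hstack([a,b]),None,fx=2,fy=2,interpolation=cv2.INTER_CUBIC))
E
```

```text
6.95 [ 0.58950351 -3.39153601  5.1887412 ]
turn [-0. -0.  0.] shift in target axes [-1.386  0.003  0.006] shift in present axes [-1.386  0.003  0.005] tcp chute [ -33.7 -136.3   94.9]
```

View pics/g.png

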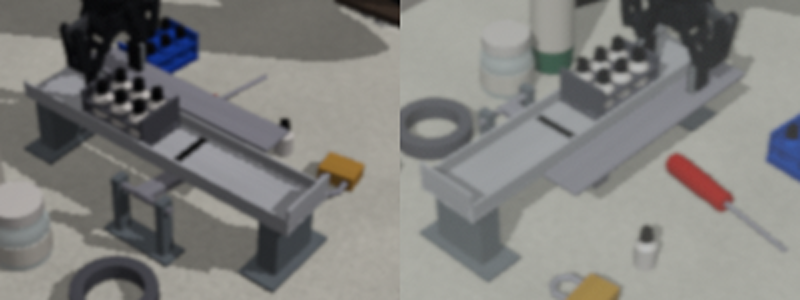

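The rack slides straight and the slot stays dark, so the gate is still down. Forces are low, about 3 N pushing and 5 N on the bar.

Emit:
send_rows:
  plan:
    - [[-0.04, 0, 0], [0, 0, 0]]
    - [[-0.04, 0, 0], [0, 0, 0]]
    - [[-0.04, 0, 0], [0, 0, 0]]
    - [[-0.04, 0, 0], [0, 0, 0]]
    - [[-0.04, 0, 0], [0, 0, 0]]
    - [[-0.04, 0, 0], [0, 0, 0]]
    - [[-0.04, 0, 0], [0, 0, 0]]
    - [[-0.04, 0, 0], [0, 0, 0]]
    - [[-0.04, 0, 0], [0, 0, 0]]
    - [[-0.04, 0, 0], [0, 0, 0]]
    - [[-0.04, 0, 0], [0, 0, 0]]
    - [[-0.04, 0, 0], [0, 0, 0]]

```text
time: 8.25
eef_pos: [0.5282, -0.061, 0.0946]
tcp_rot: [-0.497, 0.503, -0.503, 0.497]
contact_force: [-0.4, -4.1, 4.2]
opening: 0.699
```

Emit:
send_rows:
  plan:
    - [[-0.04, 0.001, 0], [0, 0, 0]]
    - [[-0.04, 0, 0], [0, 0, 0]]
    - [[-0.04, 0, 0], [0, 0, 0]]
    - [[-0.04, 0, 0], [0, 0, 0]]
    - [[-0.04, 0, 0], [0, 0, 0]]
    - [[-0.04, 0, 0], [0, 0, 0]]
    - [[-0.04, 0, 0], [0, 0, 0]]
    - [[-0.04, 0, 0], [0, 0, 0]]
    - [[-0.04, 0, 0], [0, 0, 0]]
    - [[-0.04, 0, 0], [0, 0, 0]]
    - [[-0.04, 0, 0], [0, 0, 0]]
    - [[-0.04, 0, 0], [0, 0, 0]]

```text
time: 9.45
eef_pos: [0.529, -0.0035, 0.0946]
tcp_rot: [-0.497, 0.503, -0.503, 0.497]
contact_force: [-0.0, -4.5, 4.8]
opening: 0.703
```

```bash
python3 - <<'E'
from h import *
from plant import *
s=get_state();print(s["time"],s["contact_force"]);go(s,(-33,30,94.5),1)
E
```

```text
9.45 [-0.02718893 -4.45326281  4.81117569]
turn [ 0. -0.  0.] shift in target axes [-0.424  0.001  0.006] shift in present axes [-0.424  0.001  0.006] tcp chute [-33.8 -20.9  94.6]
```

Emit:
send_rows:
  plan:
    - [[-0.04, 0, 0], [0, 0, 0]]
    - [[-0.04, 0, 0], [0, 0, 0]]
    - [[-0.04, 0, 0], [0, 0, 0]]
    - [[-0.04, 0, 0], [0, 0, 0]]
    - [[-0.04, 0, 0], [0, 0, 0]]
    - [[-0.04, 0, 0], [0, 0, 0]]
    - [[-0.04, 0, 0], [0, 0, 0]]
    - [[-0.04, 0, 0], [0, 0, 0]]
    - [[-0.04, 0, 0], [0, 0, 0]]
    - [[-0.03, 0, 0], [0, 0, 0]]
    - [[-0.02, 0, 0], [0, 0, 0]]
    - [[-0.01, 0, 0], [0, 0, 0]]

```text
time: 10.65
eef_pos: [0.5295, 0.0469, 0.0946]
tcp_rot: [-0.497, 0.503, -0.503, 0.497]
contact_force: [-0.3, -4.3, 5.2]
opening: 0.699
```

Emit:
send_rows:
  plan:
    - [[0, 0, 0], [0, 0, 0]]
    - [[0.025, 0, 0], [0, 0, 0]]
    - [[0.025, 0, 0], [0, 0, 0]]
    - [[0, 0, 0], [0, 0, 0]]
    - [[0, 0, 0], [0, 0, 0]]

```text
time: 11.15
eef_pos: [0.5289, 0.041, 0.0942]
tcp_rot: [-0.497, 0.504, -0.502, 0.497]
contact_force: [-0.7, 3.0, 4.2]
opening: 0.704
```

```bash
python3 - <<'E'
from h import *
from plant import *
s=get_state();print(s["time"],s["contact_force"]);go(s,(-33,30,94.5),1)
a=read_camera("scene")["img"][130:280,170:370]; b=read_camera("side")["img"][140:290,190:390]
cv2.imwrite("pics/i.png",cv2.resize(np.hstack([a,b]),None,fx=2,fy=2,interpolation=cv2.INTER_CUBIC))
E
```

```text
11.15 [-0.6644949   3.00537372  4.16394855]
turn [ 0.0003 -0.0001 -0.0002] shift in target axes [-0.053 -0.003  0.011] shift in present axes [-0.053 -0.003  0.011] tcp chute [-34.4  23.6  94.2]
```

View pics/i.png

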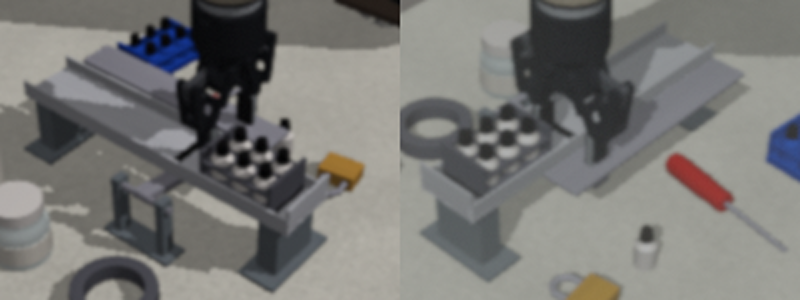

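The rack stands fully beyond the dark slot at (193,150), and the finger has backed off it. I'll lift straight up so the gate follows the bar finger.

Emit:
send_rows:
  plan:
    - [[0, -0.04, 0], [0, 0, 0]]
    - [[0, -0.04, 0], [0, 0, 0]]
    - [[0, -0.04, 0], [0, 0, 0]]
    - [[0, -0.04, 0], [0, 0, 0]]
    - [[0, -0.04, 0], [0, 0, 0]]
    - [[0, -0.04, 0], [0, 0, 0]]
    - [[0, -0.04, 0], [0, 0, 0]]
    - [[0, -0.04, 0], [0, 0, 0]]
    - [[0, -0.1, 0], [0, 0, 0]]
    - [[0, -0.2, 0], [0, 0, 0]]
    - [[0, -0.3, 0], [0, 0, 0]]
    - [[0, -0.3, 0], [0, 0, 0]]

```text
time: 12.45
eef_pos: [0.5287, 0.0406, 0.242]
tcp_rot: [-0.497, 0.504, -0.502, 0.496]
contact_force: [0.7, -0.3, 0.7]
opening: 0.701
```

Emit:
send_rows:
  plan:
    - [[0.2, -0.2, 0], [0, 0, 0]]
    - [[0.35, 0, 0], [0, 0, 0]]
    - [[0.35, 0, 0], [0, 0, 0]]
    - [[0.35, 0, 0], [0, 0, 0]]
    - [[0.35, 0, 0], [0, 0, 0]]
    - [[0.3, 0, 0], [0, 0, 0]]
    - [[0, 0, 0], [0, 0, 0]]
    - [[0, 0, 0], [0, 0, 0]]
    - [[0, 0, 0], [0, 0, 0]]

```text
time: 13.35
eef_pos: [0.5266, -0.1865, 0.265]
tcp_rot: [-0.497, 0.503, -0.503, 0.497]
contact_force: [0.1, 0.3, -0.5]
opening: 0.7
```

```bash
python3 - <<'E'
from h import *
from plant import *
s=get_state();print(s["time"],s["contact_force"],s["dq"])
a=read_camera("scene")["img"][130:280,170:370]; b=read_camera("side")["img"][140:290,190:390]
cv2.imwrite("pics/j.png",cv2.resize(np.hstack([a,b]),None,fx=2,fy=2,interpolation=cv2.INTER_CUBIC))
E
```

```text
13.35 [ 0.07464038  0.26891364 -0.47422081] [ 0.01473921 -0.00238936  0.00313757 -0.00079036 -0.00276743 -0.00153238]
```

View pics/j.png

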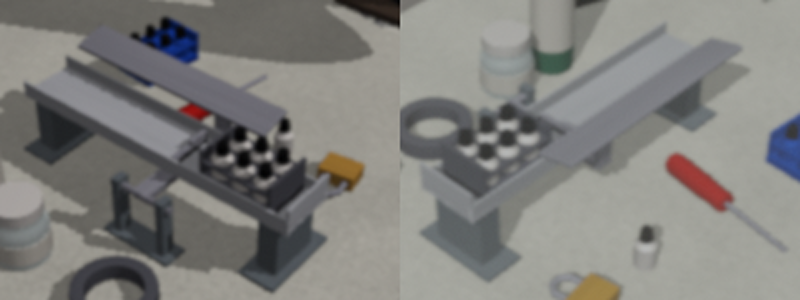

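The gate is up again behind the rack: the bar is back at its raised position and the blade shows at (190,147), with the rack's rear at about (205,150). The rack stands upright in the lane and the robot is clear.

```bash
python3 -c "from plant import *; print(sign_off())"
```

```text
the job is handed in; nothing more can be done
None
```

The grey rack is past the gate, the gate has sprung back up behind it, and the job is handed in. The clock read about 13.5 s of the 48 s allowed.

- **Pressing:** One fingertip held the bar down with about 4–5 N. I measured the strip level at about z = 85 mm, so the gate was near 0.20, and the blade's slot was dark in both camera views.
- **Pushing:** The other finger pushed the rack about 195 mm along the lane with 3–4.5 N. I checked the pictures early in the push and after it, and in between only that the arm's height stayed within 1 mm of where it held the gate down.
- **Letting go:** I backed the finger off the rack by about 6 mm and then lifted straight up, so the gate rose behind the rack.

**Last checks:** The final pictures show the blade and bar up and the rack upright beyond the blade. By the arm's last push position its rear is about 40 mm past. The bystanders in the pictures' crops look unmoved, and the arm is clear with no contact force.

**Disagreements:** The wrist camera and the fixed cameras differed by 2–8 mm on the chute and rack position, and triangulated heights came out 2–6 mm low at the chute and bar. The fingertips seemed to stand about 10 mm ahead of the TCP (4 mm by the wrist picture) rather than 14 mm, so I set the press depth from the measured bar height instead.

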